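# Load a stamping die behind its sliding gate and set the impression ring

## Task

Make the press bed ready: slide the holder's gate aside, slide the rectangular stamping die (not the round one; either way round) into the holder under its side lips until it is fully home against the back stop, and slide the gate fully closed behind it. Only then turn the slim knurled ring on the adjuster column until its pointer stands in line with the raised index bar on the column's base, without touching the fixed collars above and below the ring. Keep the die level, and leave everything else on the table where it is.

Things in the scene. Friction and masses are not known exactly. Their poses are not given: they have to be found in the camera images.
- holder: Green die holder fixed to the table; place and yaw vary. Origin on the table under the centre of the die's home place. x points into the holder, from the open mouth to the back stop; y is across. The bed, 150 mm wide, runs from x = -120 to +70 mm; its top face is 12 mm above the table. The gate crosses the mouth at x = -70 to -58 mm; its track, at most 16 mm high, runs on to y = +180 mm.
- home (a point): Centre of the home place, on the bed's top face (holder x = 0, y = 0, z = 12 mm); axes as the holder's. When home, the die's origin is here or up to 1.5 mm further along +x, where the die meets the back stop (face at x = +56.5 mm, 33 mm above the table); the die's front edge then clears the gate by about 3 mm.
- mouth (a point): Middle of the channel's mouth on the bed (holder x = -58 mm). Rails leave a channel 105 mm wide, flared at the mouth. From x = -22 to +58 mm a dark lip on each rail overhangs it by 6 mm (93 mm open between lips), underside 27 mm, top 33 mm above the table, so 15 mm of height for the die's edges. The die must slide in along +x, held low; it cannot be dropped in. Axes as the holder's.
- gate (a joint): Position (m) of the steel gate along the holder's +y: 0 = fully closed, centred across the mouth (hard stop), 0.12 = fully open (hard stop). It stays where it is left; sliding it takes about 2 to 4 N. Beyond 0.098 the mouth is clear for the die. It starts closed or up to 30 mm open.
- gate_grip (a point): On the axis of the gate's upright black grip, 62 mm above the table; axes as the holder's. The grip is 14 mm thick along the holder's y (pinch it there), 22 mm along x, and rises from 33 to 81 mm above the table. The gate bar under it: 90 mm along y, 12 mm thick, 14 to 34 mm above the table. Gate closed: it is at holder x = -64 mm, y = 0; when open, y = the gate's joint value.
- die: The die to load: RECTANGULAR aluminium plate 110 (its x) x 100 (its y) x 10 mm thick with a thin brass frame on top, flat on the table, about 0.4 kg. A black upright fin stands at its centre: 14 mm thick along y (pinch it there), 50 mm long along x, from 10 to 60 mm above the underside. Origin: centre of the underside. It goes in with its x along the holder's x, either way round.
- adjuster: Impression adjuster, fixed to the table; place and yaw vary. A round green base flange 120 mm in diameter, 12 mm high, with collars stacked on its vertical axis. Origin on the axis, at table height. A raised steel index bar, 8 mm wide, top 22 mm above the table, lies on the flange along its own -y direction, 40 to 58 mm from the axis.
- collars: The two fixed dark collars of the adjuster, both 44 mm in diameter: the lower from 12 to 44 mm above the table, the upper from 58 to 71 mm (a 20 mm wide cap tops it at 75 mm). They must not be touched. Origin on the axis, at table height.
- ring (a joint): Angle (rad) of the slim ring, positive counter-clockwise from above; 0 = pointer over the index bar. A knurled aluminium disc 62 mm in diameter, 45 to 57 mm above the table: its rim stands 9 mm proud of both collars and can be taken across its diameter from above. Turns from -1.4 to 1.4 against 0.06 N m of friction and stays where left. Starts at 0.5 to 1.0.
- ring_pointer (a point): Outer end of the ring's pointer lug (8 mm wide), 45 mm from the column's axis and 51 mm above the table. The lug sticks out 14 mm beyond the rim; at ring angle 0 it points along the adjuster's -y.
- index (a point): Outer end of the top of the index bar on the adjuster's base: 58 mm from the axis, 22 mm above the table.
- round_die: The other die, to be left alone: a ROUND aluminium disc 90 mm in diameter, 10 mm thick, with the same black fin on top. It and the rectangular die may lie in each other's place. Origin at the centre of its underside.
- foil_roll: Bystander: upright copper-coloured roll of foil, 60 mm diameter, 64 mm tall; origin under its centre.
- tape_roll: Bystander: brown tape roll lying flat, 70 mm diameter, 24 mm tall; origin under its centre.
- brush: Bystander: hand brush lying on the table near the robot.
- mug: Bystander: white mug, 80 mm wide, 90 mm tall; origin under its centre.
- glue_jar: Bystander: closed jar, 64 mm wide, 75 mm tall; origin under its centre.
- tissue_box: Bystander: plain cardboard box 115 x 230 x 80 mm high; origin under its centre.
Mind the look-alikes: they are no part of the job. Leave any blue or red look-alike of the adjuster alone.

How it is judged (in metres and radians):
On the way, in this order (a step that is already met when the one before it is completed fails the run):
1. the gate is slid aside, clear of the mouth (value of joint gate above 0.09 m), for 0.1 s.
2. the rectangular die is fully home under the lips (x of die in the frame of holder between -0.005 and 0.005 m and y of die in the frame of holder between -0.006 and 0.006 m and z of die in the frame of holder between 0.009 and 0.0155 m and angle between die's own z axis and vertical below 0.05 rad and angle between the x axis of die and the x axis of holder, either way round below 0.08 rad), for 0.2 s.
3. the gate is fully closed with the die home (all of step 2 and value of joint gate below 0.007 m), for 0.2 s.
4. the ring's pointer is turned in line with the index (all of step 3 and value of joint ring between -0.11 and 0.11 rad), for 0.2 s.
At the end, for the whole second after the job is handed in: The rectangular die lies flat on the holder's bed, at rest, within 5 mm of its home place lengthwise and 6 mm across, square within 0.08 rad; the gate is closed to within 7 mm; the ring's pointer is within 0.11 rad of the index and still (all of step 4 and linear speed of die below 0.02 m/s and velocity of joint ring between -0.05 and 0.05 rad/s); the robot touches nothing.
It fails at once if a fixed collar of the adjuster is touched (contact force between any of the fingers, the arm and collars above 2 N).
It fails at once if the die is tipped by more than 35 degrees (angle between die's own z axis and vertical above 0.61 rad).
It fails at once if a bystander is displaced by more than 25 mm (distance of any of round_die, foil_roll, tape_roll, brush, mug, glue_jar, tissue_box from where it was at the start of the episode above 0.025 m).
It also fails if it takes over 72 s, if anything falls off the work surface, if the arm or the gripper's body presses on something with over 40 N, if the wrist force passes 120 N, or if a joint passes its speed limit or range.

## Robot

A 7-joint arm with a two-finger parallel gripper is mounted at the origin on the work surface. World frame = base frame: x ahead of the robot, y to its left, z up, the work surface at z = 0. Lengths are in m, angles in degrees, forces in N, time in s.
With the tool pointing down it reaches from about 0.425 to 0.875 m from the base axis. Payload 4.7 kg.
Tool frame: the origin (TCP) lies midway between the tips of the shut fingers; the grasp point (between the pads) lies env.grip_point_offset behind it (env.grip_point_offset is the distance from the TCP to the grasp point, in m); z points along the fingers, y is the line along which they close (so a half turn about z gives the same grasp; the last joint's range is limited). The gripper opens to 87 mm and grips with 3 to 60 N. Pads are 19 mm wide; open, the fingers measure 117 mm over their backs; the gripper's body (75 mm by 190 mm) begins 51 mm behind the grasp point.
Start: joints at [69.964, 18.392, -4.016, 83.108, 1.295, 78.541, -3.26], TCP at [0.231, -0.607, 0.223] pointing down, gripper open.
Joint ranges: [-163.93, 163.93], [-17.29, 119.83], [-79.2, 71.16], [3.27, 140.29], [-89.18, 269.18], [5.43, 117.66], [-154.24, 154.24]. Speed limits (degrees/s): [147.25, 147.25, 180, 180, 180, 180, 180].

## Interface

Orientations are given as [roll, pitch, yaw] about the fixed x, y, z axes, in that order (R = Rz(yaw) Ry(pitch) Rx(roll)).
In Python, from cell import env gives the robot as it stands.
- The arm moves only by the shell command python3 -m creep 'ROWS' [FORCE]. ROWS is a JSON object of lists of equal length, an entry for each row: "translation": the shift along the tool's x, y, z in units of 0.08 m (1.0 is 0.08 m), a list of three; "turn": the turn, a rotation vector about the tool's x, y, z in units of 180 degrees (1.0 is 180 degrees), a list of three; "grip": the opening, from 0 (shut) to 1 (fully open). In form: {"translation": [[x, y, z], ...], "turn": [[ax, ay, az], ...], "grip": [grip, ...]}. A call has 1 to 5 rows; each row shifts and turns the commanded pose from where the row before left it, along the tool's axes as they then stand; what a row does not reach is not made up. A row lasts 1/8 s, in which the tool goes at most 62.5 mm and 10.7 degrees, less where a joint would pass 70% of its speed; a pose out of reach is approached as far as the arm can. A call with a number of a shift or a turn outside -1 to 1 is refused whole. A call with a gripper value outside its range is refused whole. The fingers move at their own pace and stop on an object; FORCE is the grip in N (left out, the last holds). Time passes only in rows, so rows that do not move let the fingers close. It gives the time, the measured TCP pose, the force, the opening and the grip force at its end, in the units of the state.
- env.get_obs(): the state, without advancing time (a new reading comes with each control period).
- env.read_camera(name): name is "side" or "top"; returns a dict with "frame" (384x512x3 uint8, red, green, blue), "z_map" (384x512 float32, m along the optical axis (not along the pixel's ray), 0 where there is no reading), "K" (3x3 intrinsics, pixels), "rvec" (rotation vector, rad) and "tvec" (3), from world to camera coordinates, as OpenCV has them. Camera axes: x right, y down, z forward; pixel columns grow to the right and rows downward; lengths in m; the calibration is good to about 2 mm. A picture is of the moment at which its call begins.
- env.sign_off(): hands the job in; it is judged then, once.
The state is a dict: "time_s": time; "qpos": joint angles; "joint_velocities": joint speeds; "effort": joint torques, N m; "tool_pos": TCP position; "tool_rot": TCP orientation; "force": force on the tool from outside, world axes, zero at the start; "wrist_torque": the same for the moment, N m; "grip_width": finger opening in m; "grasp_force": force on a finger pad.
Only numpy, scipy, OpenCV 4.12 (cv2) and the standard library are available. Lean on these libraries where they do the work, as an engineer would, in place of code of your own. Each camera call takes 0.05 s, during which the arm holds its last target. There are 200 camera calls.

## Working session

There is one attempt and no reset: what is moved stays moved. The work goes in short steps, Python scripts to look and compute and a shell command to move; the robot and the scene stay as the last step left them, time stands still between calls to the robot, and variables do not carry over. Pictures are saved under pics/ and viewed, at most 10 in all, crops included, and the job is handed in when it is done.

```bash
mkdir -p pics; ls; cat > h.py <<'E'
import numpy as np, cv2
from cell import env
def cam(n):
    c=env.read_camera(n); c['R']=cv2.Rodrigues(np.array(c['rvec'],float))[0]; c['t']=np.array(c['tvec'],float).ravel(); return c
def cloud(c):
    z=c['z_map']; v,u=np.mgrid[:z.shape[0],:z.shape[1]]; K=c['K']
    p=np.stack([(u-K[0,2])/K[0,0]*z,(v-K[1,2])/K[1,1]*z,z],-1)
    w=(p-c['t'])@c['R']; w[z==0]=np.nan; return w
def ray(c,u,v,h):
    d=c['R'].T@np.linalg.solve(c['K'],[u,v,1.]); o=-c['R'].T@c['t']; return o+d*(h-o[2])/d[2]
E
python3 - <<'E'
from h import *
for n in('top','side'):
    c=cam(n); cv2.imwrite(f'pics/{n}0.png',cv2.resize(c['frame'][...,::-1],(768,576),interpolation=cv2.INTER_CUBIC))
    print(n,-c['R'].T@c['t'],(c['z_map']==0).mean())
    np.savez(f'{n}0.npz',f=c['frame'],w=cloud(c))
o=env.get_obs();print(o['tool_rot'],o['tool_pos'],o['time_s'],env.grip_point_offset,o['grip_width'])
E
```

```text
pics
top [0.32985222 0.04829512 1.23169893] 0.004130045572916667
side [0.1485884  0.78011118 0.97015296] 0.004033406575520833
[-1.79904117e+02  5.80001839e-03  2.08471206e+01] [ 0.23107001 -0.60702457  0.22159665] 0.1 0.0187 0.08666372247902032
```

View pics/top0.png

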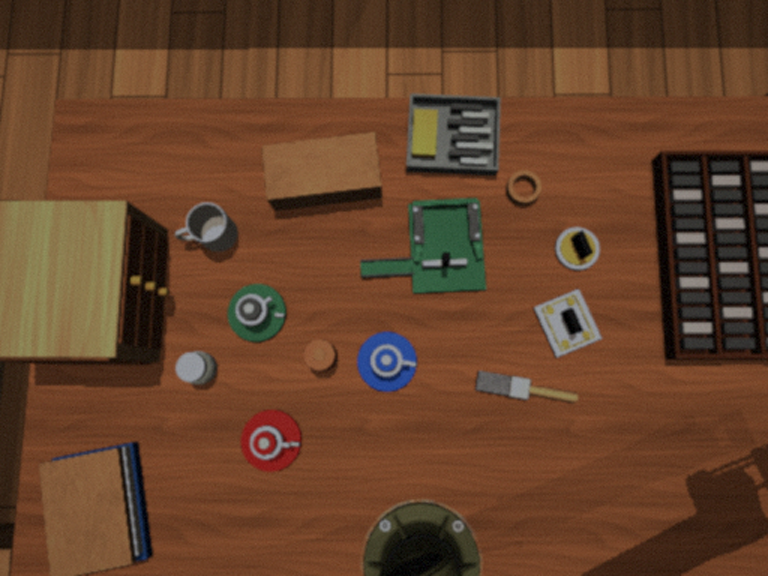

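View pics/side0.png

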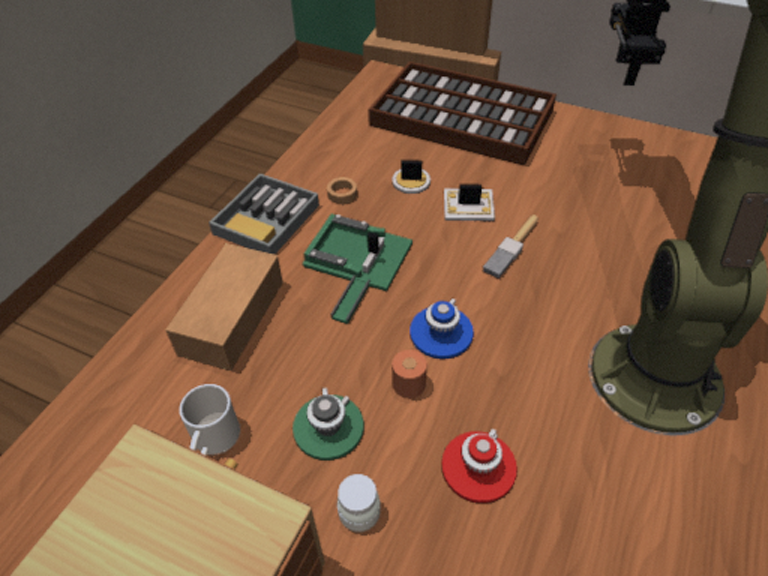

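The top view (1.5× scale) shows the holder at about (447,245), with the gate at (445,262) and its track to the left. The rectangular die is at (569,322) and the round one at (577,248). The green adjuster is at (257,312), with its pointer to the upper right and index bar to the right. The copper roll is at (320,357), near the blue look-alike.

```bash
cat > m.py <<'E'
from h import *
def blob(m,roi):
    x0,y0,x1,y1=[int(a/1.5) for a in roi]; k=np.zeros(m.shape,np.uint8); k[y0:y1,x0:x1]=m[y0:y1,x0:x1]; 
    n,l,s,_=cv2.connectedComponentsWithStats(k); 
    return (l==1+np.argmax(s[1:,4])) if n>1 else k>0
def rect(c,m,h):
    v,u=np.nonzero(m); P=np.array([ray(c,a,b,h)[:2] for a,b in zip(u,v)],np.float32)*1000
    return P,cv2.minAreaRect(P)
E
python3 - <<'E'
from m import *
c=cam('top'); f=c['frame'].astype(int); w=cloud(c); r,g,b=f[...,0],f[...,1],f[...,2]
print(c['K'])
green=(g>r*1.3)&(g>b*1.1)&(g>30); dark=(f.max(-1)<35); bright=(f.min(-1)>90)
hold=blob(green,(340,180,500,300)); P,R=rect(c,hold,.012); print('holder+track',R,hold.sum())
adj=blob(green,(215,275,295,350)); v,u=np.nonzero(adj)
ct=max(cv2.findContours(adj.astype(np.uint8),0,1)[0],key=len)
Q=np.array([ray(c,a,b_,.012)[:2] for a,b_ in ct[:,0]],np.float32)*1000
print('adj circle',cv2.minEnclosingCircle(Q),cv2.fitEllipse(Q))
fin=blob(dark,(545,300,590,345)); P,R=rect(c,fin,.06); print('fin',R, np.nanmedian(w[fin][:,2]))
f2=blob(dark,(430,245,460,275)); print('grip',rect(c,f2,.081)[1],f2.sum(),np.nanmax(w[f2][:,2]))
notwood=~((r>g*1.35)&(r>b*1.5))|(f.min(-1)>60)
die=blob(notwood&(f.max(-1)>0),(525,282,612,362)); print('die',rect(c,die,.01)[1],die.sum())
bar=blob(bright,(418,250,470,275)); print('gatebar',rect(c,bar,.034)[1],bar.sum())
def crop(x0,y0,x1,y1,s): 
    a=c['frame'][y0:y1,x0:x1,::-1]; a=np.clip(a*1.6,0,255).astype(np.uint8); return cv2.resize(a,s,interpolation=cv2.INTER_CUBIC)
cv2.imwrite('pics/z1.png',np.vstack([np.hstack([crop(238,125,338,200,(400,300)),crop(350,180,410,240,(300,300))]),np.hstack([crop(145,183,198,233,(318,300)),crop(250,160,317,200,(382,300))])]))
E
```

```text
[[404.00125372   0.         256.76560499]
 [  0.         404.00125372 194.71047554]
 [  0.           0.           1.        ]]
holder+track ((619.4454345703125, -0.6723480224609375), (193.14402770996094, 249.39151000976562), 2.7951653003692627) 2596
adj circle ((480.2491760253906, 335.3409423828125), 58.42272186279297) ((480.3274841308594, 336.9394836425781), (109.56563568115234, 114.92585754394531), 91.89588928222656)
fin ((459.0830383300781, -286.99627685546875), (42.77120590209961, 21.773706436157227), 19.44345474243164) 0.055150244715463675
grip ((572.662353515625, -43.70534896850586), (8.704293251037598, 29.724903106689453), 89.42064666748047) 38 0.08452860292785856
die ((462.7286376953125, -294.504150390625), (114.44136810302734, 104.512939453125), 22.756093978881836) 1292
gatebar ((580.964111328125, -20.315975189208984), (9.250382423400879, 33.26496505737305), 0.10665623098611832) 45
```

View pics/z1.png

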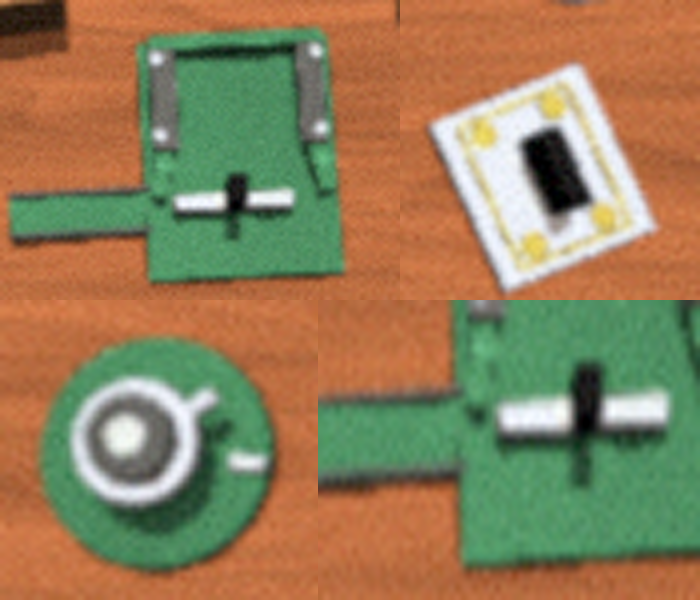

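```bash
python3 - <<'E'
from m import *
c=cam('top'); f=c['frame'].astype(int); r,g,b=f[...,0],f[...,1],f[...,2]
green=(g>r*1.3)&(g>b*1.1)&(g>30)
hold=blob(green,(340,180,500,300)); P,_=rect(c,hold,.012)
P=P[P[:,0]<590]
yaw=2.7
for i in range(5):
    a=np.deg2rad(yaw); Rm=np.array([[np.cos(a),-np.sin(a)],[np.sin(a),np.cos(a)]]); L=P@Rm   # world->local
    ymid=L[:,1]; ys=np.arange(-80,60,4.)  # guess bins
    xm=[];yy=[]
    for y in ys:
        s=L[np.abs(L[:,1]-y)<2.2]
        if len(s)>3: xm.append(s[:,0].min());yy.append(y)
    xm=np.array(xm);yy=np.array(yy); k=xm<np.median(xm)+4
    sl=np.polyfit(yy[k],xm[k],1); yaw-=np.rad2deg(np.arctan(sl[0]))
    x0=np.median(xm[k])
    row=L[(L[:,0]>x0+4)&(L[:,0]<x0+35)]
    q=np.round((row[:,0]-x0)/3); lo=np.median([row[q==t,1].min() for t in np.unique(q)]); hi=np.median([row[q==t,1].max() for t in np.unique(q)])
    print(yaw,x0,lo,hi,hi-lo)
px=3.0
o=Rm@np.array([x0-px/2+120,(lo+hi)/2]); print('holder origin',o)
# bar+white
bright=(f.min(-1)>85); k=np.zeros_like(bright);k[160:185,270:320]=bright[160:185,270:320]
B,_=rect(c,k,.034); l=(B-o)@Rm; print('bar local',l.min(0),l.max(0),l.mean(0),len(l))
dark=(f.max(-1)<35); k=blob(dark,(430,245,460,275)); G=rect(c,k,.081)[0]; l=(G-o)@Rm; print('grip top local (z81)',l.min(0),l.max(0))
# lips screws/back edge
w=cloud(c); m=(np.abs(w[...,2]-.033)<.006)&hold; print('n',m.sum())
# adjuster whites
k=np.zeros_like(bright);k[183:233,145:198]=(f.min(-1)>100)[183:233,145:198]
n,lab,s,ce=cv2.connectedComponentsWithStats(k.astype(np.uint8))
A=np.array([480.3,336.9])
for i in range(1,n):
    if s[i,4]>3: print('white',s[i],ce[i],(ray(c,*ce[i],.022)[:2]*1000-A).round(1),(ray(c,*ce[i],.057)[:2]*1000-A).round(1))
ct=cv2.findContours((lab==1+np.argmax(s[1:,4])).astype(np.uint8),0,1)[0][0][:,0]
R=np.array([ray(c,*p,.057)[:2]*1000-A for p in ct]); rad=np.hypot(*R.T); print(R[np.argsort(-rad)[:6]].round(1))
# side view for adjuster
c=cam('side'); f=c['frame'].astype(int); r,g,b=f[...,0],f[...,1],f[...,2]
adj=blob((g>r*1.3)&(g>b*1.1)&(g>30),(285,385,370,462)); h=cv2.convexHull(np.argwhere(adj)[:,::-1].astype(np.int32))
Q=np.array([ray(c,*p,.012)[:2]*1000 for p in h[:,0]],np.float32); print('side adj',cv2.fitEllipse(Q),cv2.minEnclosingCircle(Q))
for nm,roi,h in(('grip',(362,228,386,258),.081),('fin',(455,180,485,206),.06)):
    k=blob(f.max(-1)<35,roi); u=np.argwhere(k)[:,::-1]; print(nm,len(u),u.min(0),u.max(0))
    w=cloud(c)[k]; t=w[w[:,2]>h-.008]; print(w[:,2].max(),np.median(w,0),t.mean(0))
cr=c['frame'][250:312,185:250,::-1]; cv2.imwrite('pics/z2.png',cv2.resize(cr,None,fx=9,fy=9,interpolation=cv2.INTER_CUBIC))
E
```

```text
2.2172473055747126 523.7743070984784 -152.37335121870683 -9.223610070568606 143.14974114813822
2.503977844407808 524.094592963186 -147.9836378475964 -4.552231322360827 143.4314065252356
2.031107983652693 523.8241167134012 -150.71474056791988 -7.326852844257997 143.3878877236619
2.2953616351997876 524.1321743891017 -146.20867630785057 -2.750941105460032 143.45773520239052
2.4988752392248506 524.0562407004086 -148.72804546763598 -5.308138866197842 143.41990660143813
holder origin [645.12532385 -51.22133839]
bar local [-71.08448131 -37.57652541] [-16.71760302  63.23871561] [-62.84948718   9.0088839 ] 105
grip top local (z81) [-86.84090524   3.61845837] [-57.25460129  18.21986254]
n 176
white [157 196  24  21 170] [168.27058824 205.22941176] [7.4 3.8] [ 2.9 -4.7]
white [162 202   7   7  39] [165.35897436 205.05128205] [ 8.  12.6] [3.4 3.9]
white [183 209   6   2  12] [185.5 209.5] [ -5.4 -49.1] [ -9.6 -56. ]
[[ 24.5 -38.6]
 [ 21.5 -38.7]
 [ 24.5 -35.7]
 [ 24.5 -32.7]
 [ 18.5 -35.9]
 [ 18.5 -32.9]]
side adj ((479.8550109863281, 338.39642333984375), (115.95313262939453, 119.29745483398438), 47.24701690673828) ((479.8168029785156, 338.7223815917969), 59.65460968017578)
grip 85 [245 155] [252 168]
nan [nan nan nan] [ 0.58122054 -0.04512013  0.07926951]
fin 166 [306 124] [320 135]
nan [nan nan nan] [ 0.46021927 -0.29153397  0.05638297]
```

View pics/z2.png

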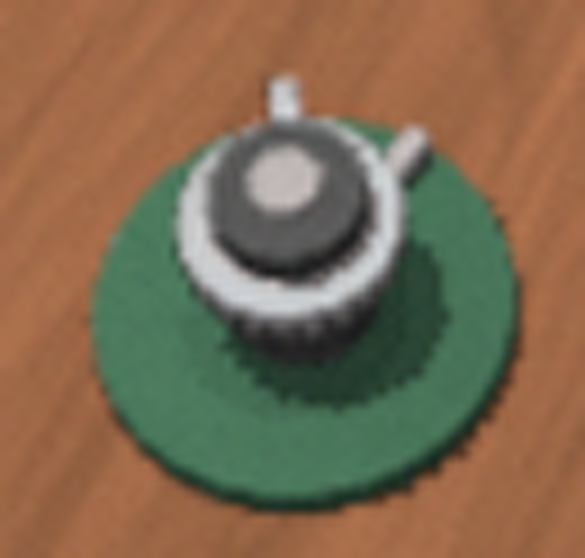

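```bash
python3 - <<'E'
from m import *
yaw=np.deg2rad(2.6); Rm=np.array([[np.cos(yaw),-np.sin(yaw)],[np.sin(yaw),np.cos(yaw)]]); o=np.array([645.1,-51.2])
for n,roi in(('top',(400,190,495,300)),('side',(300,205,415,290))):
    c=cam(n); f=c['frame'].astype(int); sat=f.max(-1)-f.min(-1); k=((sat<30)&(f.max(-1)>50)).astype(np.uint8)
    m=np.zeros_like(k); x0,y0,x1,y1=[int(a/1.5) for a in roi]; m[y0:y1,x0:x1]=k[y0:y1,x0:x1]
    nn,lab,s,ce=cv2.connectedComponentsWithStats(m)
    for i in range(1,nn):
        if s[i,4]>12:
            P,R=rect(c,lab==i,.033); l=(P-o)@Rm; print(n,s[i],l.mean(0).round(1),l.min(0).round(1),l.max(0).round(1),np.round(R[1],1),round(R[2],1))
    g=f[...,1]; green=(g>f[...,0]*1.2)&(g>f[...,2]*1.05)&(g>20)
    hold=blob(green,(290,200,420,330) if n=='side' else (340,180,500,300)); P,_=rect(c,hold,.012); l=(P-o)@Rm
    # corner extents of front strip and track end
    fr=l[(l[:,0]<-85)]; print(n,'front strip y',fr[:,1].min(),fr[:,1].max(),'xmin',np.percentile(l[:,0],.2),'track end y',l[:,1].max(), 'right',np.percentile(l[:,1],.5))
    for x in range(-115,-75,8):
        t=l[np.abs(l[:,0]-x)<3]; print(x,t[:,1].min().round(1),t[:,1].max().round(1),end=' | ')
    for y in range(-70,75,20):
        t=l[np.abs(l[:,1]-y)<3]; print('y',y,t[:,0].min().round(1),end=' ')
    t=l[l[:,1]>100]; print('\ntrack x',[(y,l[np.abs(l[:,1]-y)<3][:,0].min().round(1),l[np.abs(l[:,1]-y)<3][:,0].max().round(1)) for y in(90,120,150,170)])
E
```

```text
top [311 134  11  34 241] [ 15.5 -57.7] [-43.7 -71.1] [ 60.  -42.5] [103.7  28.3] 3.2
top [272 136  15  28 213] [18.9 57.4] [-26.   32.3] [60.2 75.7] [43.1 82.9] 85.1
top [291 136  13   1  13] [56.7 -1.6] [ 55.8 -19.9] [57.5 16.8] [36.8  0. ] 90.0
top [266 166  10   8  23] [-50.4  82.7] [-55.8  71.1] [-34.4  98.4] [16.6 32.5] 37.6
top [281 170  14  10  74] [-63.7  33.2] [-75.6  13.3] [-49.4  53.8] [20.1 44.3] 14.4
top [317 170   6  11  17] [-65.8 -66. ] [-83.9 -71.1] [-53.1 -55.5] [15.1 30.8] 88.9
top [299 172  13   7  65] [-63.6 -20.1] [-76.2 -37.6] [-56.4  -0.9] [36.2 18.5] 89.4
top [266 181  10   5  20] [-83.9  82.9] [-93.1  72.4] [-80.3  99.6] [27.1 12.3] 89.9
top [275 187   6   9  13] [-115.3   70.5] [-124.2   59.4] [-99.2  74.2] [28.6 11.2] 31.6
top [282 193  34   3  35] [-122.8    5. ] [-124.8  -45.7] [-121.3   53.4] [ 3.  99.1] 3.2
top front strip y -73.55745552222731 73.38598858693184 xmin -119.33783840606436 track end y 176.1585319368431 right -72.28135583022542
-115 -73.2 73.4 | -107 -73.6 73.1 | -99 -71.1 72.8 | -91 -71.7 72.4 | -83 -72.1 71.9 | y -70 -117.2 y -50 -119.4 
[... 598 characters left out ...]
8] 79.4
side [242 186   8   7  22] [-90.   95.2] [-103.1   82.2] [-83.5 108.4] [21.6 22.1] 36.9
side [251 189   9   4  13] [-118.5   91.4] [-128.9   79. ] [-107.    97.6] [24.4 10.7] 33.8
side front strip y -72.42377217659451 79.90825654087655 xmin -120.53219831302572 track end y 183.7270455165167 right -78.53085527473854
-115 -71.7 79.9 | -107 -72.4 79.5 | -99 -70.1 79.2 | -91 -72.0 77.7 | -83 -72.8 180.5 | y -70 -118.8 y -50 -119.4 y -30 -120.0 y -10 -120.5 y 10 -119.8 y 30 -120.4 y 50 -120.9 y 70 -120.2 
track x [(90, np.float64(-75.5), np.float64(-49.8)), (120, np.float64(-75.8), np.float64(-50.4)), (150, np.float64(-74.8), np.float64(-51.0)), (170, np.float64(-75.7), np.float64(-51.0))]
```

```bash
cat > go.py <<'E'
# usage: go.py x y z psi(mm,deg) -> turn z units, then translation units in tool axes after the turn
import sys; from h import *; from scipy.spatial.transform import Rotation as Ro
x,y,z,psi=map(float,sys.argv[1:]); o=env.get_obs(); p=np.array(o['tool_pos'])*1000; r=np.array(o['tool_rot'])
T=Ro.from_euler('xyz',[180,0,psi],degrees=True); d=T.inv().apply(np.array([x,y,z])-p)
rel=(Ro.from_euler('xyz',r,degrees=True).inv()*T).as_rotvec()/np.pi
print('t',round(o['time_s'],2),'at',p.round(1),r.round(2),'F',np.round(o['force'],1),'w',round(o['grip_width']*1000,1),'gf',o['grasp_force'],'| turn',rel.round(4),'trans',(d/80).round(4))
E
python3 -m creep '{"translation":[[0,0,0],[0,0,0],[0.393,-0.566,0],[0.393,-0.566,0],[0.393,-0.566,0]],"turn":[[0,0,0.05],[0,0,0.05],[0,0,0],[0,0,0],[0,0,0]],"grip":[1,1,1,1,1]}'
python3 -m creep '{"translation":[[0.393,-0.566,0],[0.393,-0.566,0],[0.393,-0.566,0],[0.393,-0.566,0],[0.393,-0.566,0]],"turn":[[0,0,0],[0,0,0],[0,0,0],[0,0,0],[0,0,0]],"grip":[1,1,1,1,1]}'
python3 go.py 580.8 -46 143 2.6
```

```text
time_s: 0.98
tool_pos: [0.3196, -0.4656, 0.2226]
tool_rot: [180.0, -0.0, 2.8]
force: [0.3, -0.5, 0.0]
grip_width: 0.087
grasp_force: 0.0
time_s: 1.6
tool_pos: [0.4653, -0.2317, 0.2229]
tool_rot: [180.0, -0.0, 2.8]
force: [-0.2, -0.5, 0.0]
grip_width: 0.0871
grasp_force: 0.0
t 1.6 at [ 465.3 -231.7  222.9] [ 1.7995e+02 -4.0000e-02  2.8400e+00] F [-0.2 -0.5  0. ] w 87.1 gf 0.0 | turn [ 0.0002 -0.0002  0.0013] trans [ 1.5477 -2.253   0.9985]
```

```bash

python3 -m creep '{"translation":[[0.387,-0.563,0],[0.387,-0.563,0],[0.387,-0.563,0.3],[0.387,-0.563,0.7],[0,0,0]],"turn":[[0,0,0.0013],[0,0,0],[0,0,0],[0,0,0],[0,0,0]],"grip":[1,1,1,1,1]}'
python3 go.py 580.8 -46 43 2.6
python3 - <<'E'
from h import *
c=cam('side'); cv2.imwrite('pics/s2.png',cv2.resize(c['frame'][110:240,170:340,::-1],(680,520),interpolation=cv2.INTER_CUBIC))
E
```

```text
time_s: 2.22
tool_pos: [0.5725, -0.0517, 0.15]
tool_rot: [-179.8, 0.4, 3.0]
force: [-0.2, -0.1, 1.1]
grip_width: 0.087
grasp_force: 0.0
t 2.23 at [572.5 -51.7 150. ] [-179.77    0.35    3.02] F [-0.2 -0.1  1.1] w 87.0 gf 0.0 | turn [-0.0013  0.002   0.0024] trans [ 0.107  -0.0668  1.3372]
```

View pics/s2.png

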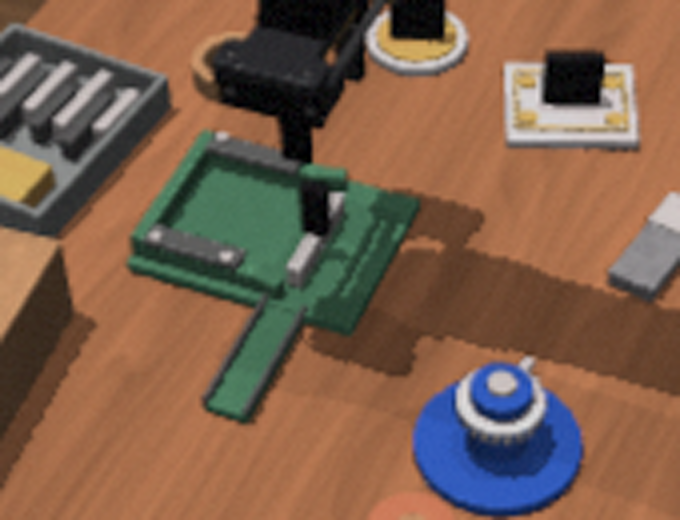

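The crop shows the open fingers above the gate grip (about 312,205 in the crop), with nothing else moved. Next: settle, descend and pinch.

```bash

python3 -m creep '{"translation":[[0,0,0],[0,0,0]],"turn":[[0,0,0],[0,0,0]],"grip":[1,1]}'
python3 go.py 580.8 -46 43 2.6
```

```text
time_s: 2.52
tool_pos: [0.5745, -0.0587, 0.1552]
tool_rot: [179.9, -0.1, 2.5]
force: [-0.5, -0.2, 0.4]
grip_width: 0.0869
grasp_force: 0.0
t 2.52 at [574.5 -58.7 155.2] [ 1.7992e+02 -1.2000e-01  2.4600e+00] F [-0.5 -0.2  0.4] w 86.9 gf 0.0 | turn [ 0.0005 -0.0007 -0.0008] trans [ 0.0863 -0.1544  1.4021]
```

```bash

python3 -m creep '{"translation":[[0.04,-0.077,0.2],[0.046,-0.077,0.3],[0,0,0.4],[0,0,0.3],[0,0,0.2]],"turn":[[0,0,0],[0,0,0],[0,0,0],[0,0,0],[0,0,0]],"grip":[1,1,1,1,1]}'
python3 go.py 580.8 -46 43 2.6
python3 -m creep '{"translation":[[0,0,0],[0,0,0],[0,0,0],[0,0,0]],"turn":[[0,0,0],[0,0,0],[0,0,0],[0,0,0]],"grip":[0.1,0.1,0.1,0.1]}' 20
python3 go.py 580.8 -46 43 2.6
```

```text
time_s: 3.15
tool_pos: [0.5794, -0.0441, 0.0399]
tool_rot: [-180.0, 0.1, 2.6]
force: [-0.4, 0.9, 0.2]
grip_width: 0.0873
grasp_force: 0.0
t 3.15 at [579.4 -44.1  39.9] [-1.7998e+02  1.0000e-01  2.6000e+00] F [-0.4  0.9  0.2] w 87.3 gf 0.0 | turn [-0.0001  0.0006 -0.    ] trans [ 0.0167  0.0242 -0.0384]
time_s: 3.65
tool_pos: [0.5809, -0.0443, 0.0426]
tool_rot: [180.0, -0.1, 2.6]
force: [1.0, -0.1, -0.4]
grip_width: 0.0551
grasp_force: 0.0
t 3.65 at [580.9 -44.3  42.6] [ 1.7997e+02 -8.0000e-02  2.6100e+00] F [ 1.  -0.1 -0.4] w 55.1 gf 0.0 | turn [ 0.0001 -0.0004  0.    ] trans [-0.0019  0.0215 -0.0049]
```

```bash

python3 -m creep '{"translation":[[0,0,0],[0,0,0],[0,0,0],[0,0,0],[0,0,0]],"turn":[[0,0,0],[0,0,0],[0,0,0],[0,0,0],[0,0,0]],"grip":[0.1,0.1,0.1,0.1,0.1]}' 20
python3 -m creep '{"translation":[[0,0,0],[0,0,0]],"turn":[[0,0,0],[0,0,0]],"grip":[0.1,0.1]}' 20
python3 go.py 580.8 -46 43 2.6
```

```text
time_s: 4.28
tool_pos: [0.5803, -0.045, 0.0418]
tool_rot: [179.9, 0.0, 2.6]
force: [0.0, -1.3, 0.0]
grip_width: 0.0139
grasp_force: 20.0
time_s: 4.53
tool_pos: [0.5803, -0.0445, 0.0418]
tool_rot: [180.0, 0.0, 2.6]
force: [-0.1, -2.5, 0.3]
grip_width: 0.0137
grasp_force: 20.0
t 4.53 at [580.3 -44.5  41.8] [179.98   0.     2.61] F [-0.1 -2.5  0.3] w 13.7 gf 19.99674772610888 | turn [0.0001 0.     0.    ] trans [ 0.0054  0.0196 -0.0152]
```

```bash

python3 -m creep '{"translation":[[0,-0.2,0],[0,-0.25,0],[0,-0.3,0],[0,-0.3,0],[0,-0.25,0]],"turn":[[0,0,0],[0,0,0],[0,0,0],[0,0,0],[0,0,0]],"grip":[0.1,0.1,0.1,0.1,0.1]}'
python3 -m creep '{"translation":[[0,-0.025,0],[0,0,0]],"turn":[[0,0,0],[0,0,0]],"grip":[0.1,0.1]}'
python3 go.py 580.8 -46 43 2.6
```

```text
time_s: 5.15
tool_pos: [0.5748, 0.0623, 0.0418]
tool_rot: [-180.0, 0.0, 2.7]
force: [-0.7, -2.7, 0.7]
grip_width: 0.0139
grasp_force: 20.0
time_s: 5.4
tool_pos: [0.5747, 0.0632, 0.0418]
tool_rot: [-180.0, 0.1, 2.7]
force: [-2.2, -2.4, 1.8]
grip_width: 0.0135
grasp_force: 20.0
t 5.4 at [574.7  63.2  41.8] [-1.7999e+02  6.0000e-02  2.7200e+00] F [-2.2 -2.4  1.8] w 13.5 gf 20.00987630104646 | turn [-0.0001  0.0003  0.0007] trans [ 0.0137  1.3676 -0.0153]
```

```bash

python3 -m creep '{"translation":[[0,0,0],[0,0,0],[0,0,0],[0,0,-0.3],[0,0,-0.6]],"turn":[[0,0,0],[0,0,0],[0,0,0],[0,0,0],[0,0,0]],"grip":[0.6,0.6,0.6,0.6,0.6]}'
python3 -m creep '{"translation":[[0,0.4,-0.4],[0,0.6,0],[0,0.6,0],[0,0,0]],"turn":[[0,0,-0.05],[0,0,-0.05],[0,0,-0.012],[0,0,0]],"grip":[0.8,0.8,0.8,0.8]}'
python3 go.py 462.7 -294.5 140 22.8
python3 - <<'E'
from m import *
for n,roi in(('top',(525,282,612,362)),('side',(430,170,505,230))):
    c=cam(n); f=c['frame'].astype(int); r,g,b=f[...,0],f[...,1],f[...,2]
    k=blob((f.min(-1)>75)|((g>r*.75)&(f.max(-1)>90)),roi); h=cv2.convexHull(np.argwhere(k)[:,::-1].astype(np.int32))
    Q=np.array([ray(c,*p,.01)[:2]*1000 for p in h[:,0]],np.float32); print(n,k.sum(),cv2.minAreaRect(Q))
c=cam('top'); f=c['frame'].astype(int); cv2.imwrite('pics/t3.png',cv2.resize(c['frame'][...,::-1],(768,576)))
k=np.zeros(f.shape[:2],bool); k[155:190,235:330]=(f.min(-1)>80)[155:190,235:330]
n,l,s,ce=cv2.connectedComponentsWithStats(k.astype(np.uint8)); print(s[1:])
E
```

```text
time_s: 6.02
tool_pos: [0.5737, 0.0615, 0.1125]
tool_rot: [-180.0, 0.3, 2.6]
force: [0.9, -0.2, 0.8]
grip_width: 0.0503
grasp_force: 0.0
time_s: 6.52
tool_pos: [0.6041, -0.0682, 0.1454]
tool_rot: [179.9, 0.0, 22.3]
force: [-1.2, 0.2, -0.3]
grip_width: 0.0691
grasp_force: 0.0
t 6.53 at [604.1 -68.2 145.4] [1.799e+02 3.000e-02 2.230e+01] F [-1.2  0.2 -0.3] w 69.1 gf 0.0 | turn [ 0.0006  0.0002 -0.0028] trans [-2.7257  1.9231  0.0673]
top 771 ((466.02392578125, -303.5691223144531), (114.02989196777344, 84.28970336914062), 21.96824836730957)
side 1133 ((469.7463684082031, -310.21502685546875), (177.94082641601562, 203.8520965576172), 23.84569549560547)
[[245 175  13   5  60]
 [262 174  13   5  62]]
```

View pics/t3.png

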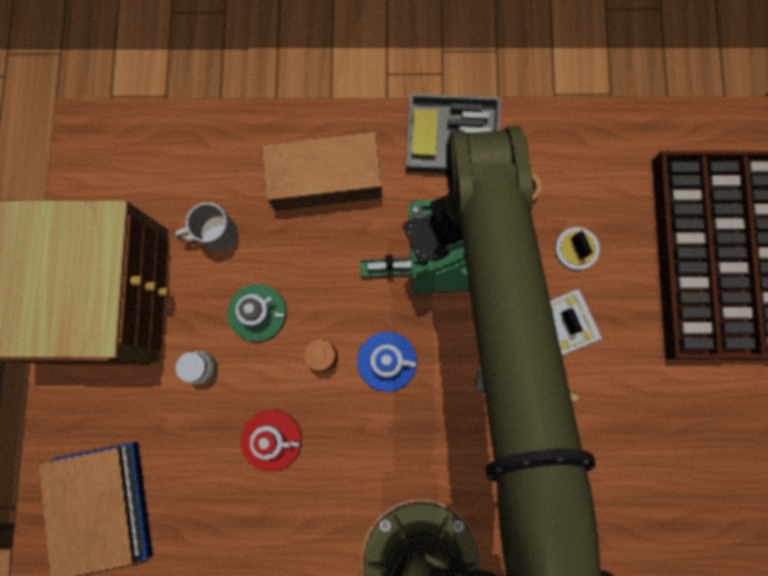

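The gate now sits out on its track (bar at 367–412, 265 px) and the mouth is clear. Both dies lie undisturbed at (571,322) and (577,248). On to the die.

```bash

python3 -m creep '{"translation":[[-0.25,0.175,0],[-0.35,0.25,0],[-0.45,0.32,0],[-0.45,0.32,0],[-0.45,0.32,0]],"turn":[[0,0,-0.0028],[0,0,0],[0,0,0],[0,0,0],[0,0,0]],"grip":[0.7,0.7,0.7,0.7,0.7]}'
python3 -m creep '{"translation":[[-0.4,0.28,0],[-0.25,0.18,0],[-0.125,0.08,0],[0,0,0]],"turn":[[0,0,0],[0,0,0],[0,0,0],[0,0,0]],"grip":[0.7,0.7,0.7,0.7]}'
python3 go.py 462.7 -294.5 24 22.8
python3 - <<'E'
from m import *
c=cam('side'); cv2.imwrite('pics/s3.png',cv2.resize(c['frame'][80:200,250:400,::-1],(750,600),interpolation=cv2.INTER_CUBIC))
E
```

```text
time_s: 7.3
tool_pos: [0.5035, -0.2245, 0.146]
tool_rot: [180.0, -0.0, 23.5]
force: [0.1, -1.1, 0.1]
grip_width: 0.061
grasp_force: 0.0
time_s: 7.8
tool_pos: [0.4641, -0.2889, 0.1458]
tool_rot: [-180.0, -0.0, 23.3]
force: [0.1, -0.3, -0.0]
grip_width: 0.0608
grasp_force: 0.0
t 7.8 at [ 464.1 -288.9  145.8] [-1.7999e+02 -1.0000e-02  2.3310e+01] F [ 0.1 -0.3 -0. ] w 60.8 gf 0.0 | turn [-0.0001 -0.0001  0.0028] trans [-0.0437  0.0576  1.5228]
```

View pics/s3.png

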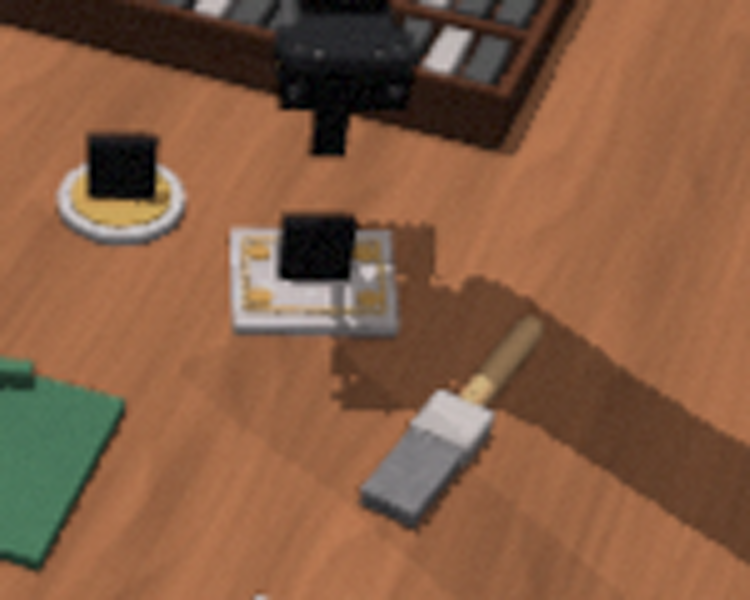

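The fingers (crop about 330,130) stand over the die's fin (316,245), so I'll descend and pinch.

```bash

python3 -m creep '{"translation":[[-0.022,0.03,0.2],[-0.022,0.028,0.4],[0,0,0.4],[0,0,0.35],[0,0,0.17]],"turn":[[0,0,0.0028],[0,0,0],[0,0,0],[0,0,0],[0,0,0]],"grip":[0.7,0.7,0.7,0.7,0.7]}'
python3 -m creep '{"translation":[[0,0,0],[0,0,0],[0,0,0],[0,0,0],[0,0,0]],"turn":[[0,0,0],[0,0,0],[0,0,0],[0,0,0],[0,0,0]],"grip":[0.1,0.1,0.1,0.1,0.1]}' 40
python3 -m creep '{"translation":[[0,0,0],[0,0,0],[0,0,0]],"turn":[[0,0,0],[0,0,0],[0,0,0]],"grip":[0.1,0.1,0.1]}' 40
python3 go.py 462.7 -294.5 24 22.8
```

```text
time_s: 8.48
tool_pos: [0.4616, -0.2935, 0.0216]
tool_rot: [-179.8, 0.1, 22.9]
force: [0.8, -0.2, 0.4]
grip_width: 0.0609
grasp_force: 0.0
time_s: 9.1
tool_pos: [0.4626, -0.2956, 0.0246]
tool_rot: [180.0, -0.0, 22.8]
force: [0.7, -0.1, 0.1]
grip_width: 0.0193
grasp_force: 0.0
time_s: 9.48
tool_pos: [0.4628, -0.2959, 0.0246]
tool_rot: [179.9, -0.0, 22.8]
force: [0.8, -1.3, 1.0]
grip_width: 0.0137
grasp_force: 40.0
t 9.47 at [ 462.8 -295.9   24.6] [ 1.7994e+02 -2.0000e-02  2.2760e+01] F [ 0.8 -1.3  1. ] w 13.7 gf 39.99979211948812 | turn [ 0.0004 -0.0001 -0.0002] trans [ 0.006  -0.0168  0.0072]
```

```bash

python3 -m creep '{"translation":[[0,0,-0.1],[0,0,-0.25],[0,0,-0.35],[0,0,-0.3],[0,0,-0.13]],"turn":[[0,0,0],[0,0,0],[0,0,0],[0,0,0],[0,0,0]],"grip":[0.1,0.1,0.1,0.1,0.1]}' 40
python3 -m creep '{"translation":[[0,0,0],[0,0,0],[0,0,0],[0,0,0],[0,0,0]],"turn":[[0,0,0.015],[0,0,0.03],[0,0,0.035],[0,0,0.02],[0,0,0.01]],"grip":[0.1,0.1,0.1,0.1,0.1]}' 40
python3 go.py 515.2 -56.8 115 3.0
```

```text
time_s: 10.1
tool_pos: [0.4625, -0.295, 0.1154]
tool_rot: [180.0, -0.0, 22.8]
force: [-0.3, 0.8, -5.0]
grip_width: 0.0135
grasp_force: 40.0
time_s: 10.72
tool_pos: [0.4616, -0.2946, 0.1135]
tool_rot: [-179.9, 0.1, 2.9]
force: [-0.1, -1.3, -4.2]
grip_width: 0.0138
grasp_force: 40.0
t 10.72 at [ 461.6 -294.6  113.5] [-1.7991e+02  1.1000e-01  2.9300e+00] F [-0.1 -1.3 -4.2] w 13.8 gf 39.99917074106634 | turn [-0.0005  0.0006 -0.0004] trans [ 0.8244 -2.9337 -0.0189]
```

```bash

python3 -m creep '{"translation":[[0.06,-0.2,0],[0.11,-0.4,0],[0.13,-0.45,0],[0.13,-0.45,0],[0.13,-0.45,0]],"turn":[[0,0,0],[0,0,0],[0,0,0],[0,0,0],[0,0,0]],"grip":[0.1,0.1,0.1,0.1,0.1]}'
python3 -m creep '{"translation":[[0.11,-0.4,0],[0.1,-0.35,0],[0.054,-0.234,0],[0,0,0.1],[0,0,0.25]],"turn":[[0,0,0],[0,0,0],[0,0,0],[0,0,0],[0,0,0]],"grip":[0.1,0.1,0.1,0.1,0.1]}'
python3 go.py 515.2 -56.8 38.6 3.0
python3 - <<'E'
from m import *
c=cam('side'); a=cv2.resize(c['frame'][120:230,180:330,::-1],(600,440),interpolation=cv2.INTER_CUBIC)
cv2.imwrite('pics/s4.png',a)
E
```

```text
time_s: 11.35
tool_pos: [0.4992, -0.1344, 0.1145]
tool_rot: [-180.0, 0.0, 3.1]
force: [0.7, 0.2, -5.1]
grip_width: 0.0133
grasp_force: 40.0
time_s: 11.98
tool_pos: [0.5166, -0.058, 0.0866]
tool_rot: [179.9, -0.1, 3.0]
force: [0.1, -1.1, -4.3]
grip_width: 0.0137
grasp_force: 40.0
t 11.97 at [516.6 -58.   86.6] [ 1.7992e+02 -8.0000e-02  3.0100e+00] F [ 0.1 -1.1 -4.3] w 13.7 gf 39.99913620762527 | turn [ 0.0005 -0.0005  0.0001] trans [-0.0161 -0.0163  0.6003]
```

View pics/s4.png

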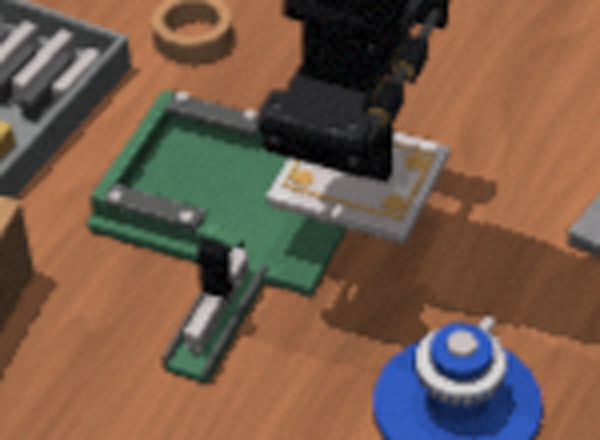

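The die is held level above the bed at the mouth (crop about 355,185), and the gate is clear at (215,290). I'll lower it and slide in.

```bash

python3 -m creep '{"translation":[[-0.016,-0.016,0.15],[0,0,0.2],[0,0,0.15],[0,0,0.08],[0,0,0.02]],"turn":[[0,0,0],[0,0,0],[0,0,0],[0,0,0],[0,0,0]],"grip":[0.1,0.1,0.1,0.1,0.1]}'
python3 -m creep '{"translation":[[0,0,0]],"turn":[[0,0,0]],"grip":[0.1]}'
python3 go.py 515.2 -56.8 38.6 3.0
python3 -m creep '{"translation":[[0.08,0,0],[0.15,0,0],[0.15,0,0],[0.12,0,0],[0.1,0,0]],"turn":[[0,0,0],[0,0,0],[0,0,0],[0,0,0],[0,0,0]],"grip":[0.1,0.1,0.1,0.1,0.1]}'
python3 go.py 645 -50 38.6 3.0
```

```text
time_s: 12.65
tool_pos: [0.5147, -0.0563, 0.0382]
tool_rot: [-180.0, 0.0, 3.0]
force: [-0.4, -0.4, -5.2]
grip_width: 0.0139
grasp_force: 40.0
time_s: 12.78
tool_pos: [0.5151, -0.0563, 0.0388]
tool_rot: [180.0, -0.0, 3.0]
force: [0.5, -0.2, -4.0]
grip_width: 0.0137
grasp_force: 40.0
t 12.78 at [515.1 -56.3  38.8] [ 1.7999e+02 -3.0000e-02  2.9800e+00] F [ 0.5 -0.2 -4. ] w 13.7 gf 39.999467516317964 | turn [ 0.     -0.0002 -0.0001] trans [0.0005 0.0063 0.003 ]
time_s: 13.4
tool_pos: [0.5573, -0.0554, 0.0373]
tool_rot: [179.9, 0.8, 3.0]
force: [-20.9, -3.2, 9.3]
grip_width: 0.0139
grasp_force: 40.4
t 13.4 at [557.3 -55.4  37.3] [179.88   0.82   3.02] F [-20.9  -3.2   9.3] w 13.9 gf 40.41976505475759 | turn [0.0007 0.0046 0.0001] trans [ 1.0986 -0.0106 -0.0165]
```

```bash

python3 -m creep '{"translation":[[-0.15,0,0],[0,0.04,0],[0,0,0],[0.05,0,0],[0.05,0,0]],"turn":[[0,0,0],[0,0,0],[0,0,0],[0,0,0],[0,0,0]],"grip":[0.1,0.1,0.1,0.1,0.1]}'
python3 go.py 645 -50 38.6 3.0
python3 -m creep '{"translation":[[0.05,0,0],[0.05,0,0],[0.05,0,0]],"turn":[[0,0,0],[0,0,0],[0,0,0]],"grip":[0.1,0.1,0.1]}'
python3 go.py 645 -50 38.6 3.0
python3 - <<'E'
from h import *
o=env.get_obs(); print(o['wrist_torque'])
E
```

```text
time_s: 14.02
tool_pos: [0.5597, -0.0571, 0.0388]
tool_rot: [180.0, -0.0, 3.0]
force: [-0.0, -0.2, -4.9]
grip_width: 0.0136
grasp_force: 39.9
t 14.03 at [559.7 -57.1  38.8] [ 1.80e+02 -4.00e-02  2.97e+00] F [-0.  -0.2 -4.9] w 13.6 gf 39.910928048193455 | turn [ 0.     -0.0002 -0.0001] trans [ 1.07   -0.0331  0.0024]
time_s: 14.4
tool_pos: [0.5712, -0.0566, 0.0386]
tool_rot: [180.0, -0.0, 3.0]
force: [-0.6, -0.7, -5.0]
grip_width: 0.0138
grasp_force: 39.9
t 14.4 at [571.2 -56.6  38.6] [180.    -0.     2.98] F [-0.6 -0.7 -5. ] w 13.8 gf 39.910858450457454 | turn [ 0.     -0.     -0.0001] trans [ 9.252e-01 -3.360e-02 -3.000e-04]
[ 0.00723227  0.02739972 -0.00392207]
```

```bash

python3 -m creep '{"translation":[[0.07,0,0],[0.07,0,0],[0.07,0,0],[0.07,0,0]],"turn":[[0,0,0],[0,0,0],[0,0,0],[0,0,0]],"grip":[0.1,0.1,0.1,0.1]}'
python3 go.py 645 -52.7 38.6 3.0
python3 -m creep '{"translation":[[0.07,0,0],[0.07,0,0],[0.07,0,0],[0.07,0,0]],"turn":[[0,0,0],[0,0,0],[0,0,0],[0,0,0]],"grip":[0.1,0.1,0.1,0.1]}'
python3 go.py 645 -52.7 38.6 3.0
```

```text
time_s: 14.9
tool_pos: [0.5937, -0.0555, 0.0386]
tool_rot: [180.0, 0.0, 3.0]
force: [0.3, -0.1, -4.5]
grip_width: 0.0135
grasp_force: 39.9
t 14.9 at [593.7 -55.5  38.6] [180.     0.     2.97] F [ 0.3 -0.1 -4.5] w 13.5 gf 39.911232171580195 | turn [ 0.      0.     -0.0002] trans [ 6.427e-01 -1.100e-03 -4.000e-04]
time_s: 15.4
tool_pos: [0.616, -0.0543, 0.0386]
tool_rot: [180.0, 0.0, 3.0]
force: [-1.3, 0.5, -4.3]
grip_width: 0.0136
grasp_force: 39.9
t 15.4 at [616.  -54.3  38.6] [179.99   0.     2.97] F [-1.3  0.5 -4.3] w 13.6 gf 39.91107137873769 | turn [ 0.      0.     -0.0002] trans [ 3.63e-01 -1.20e-03 -3.00e-04]
```

```bash

python3 -m creep '{"translation":[[0.07,0,0],[0.07,0,0],[0.07,0,0],[0.04,0,0],[0.04,0,0]],"turn":[[0,0,0],[0,0,0],[0,0,0],[0,0,0],[0,0,0]],"grip":[0.1,0.1,0.1,0.1,0.1]}'
python3 go.py 645 -52.7 38.6 3.0
python3 -m creep '{"translation":[[0.03,0,0],[0.03,0,0],[0.03,0,0]],"turn":[[0,0,0],[0,0,0],[0,0,0]],"grip":[0.1,0.1,0.1]}'
python3 go.py 645 -52.7 38.6 3.0
```

```text
time_s: 16.02
tool_pos: [0.6389, -0.0531, 0.0385]
tool_rot: [180.0, 0.0, 3.0]
force: [-0.6, -0.8, -5.0]
grip_width: 0.0138
grasp_force: 39.9
t 16.02 at [638.9 -53.1  38.5] [1.80e+02 2.00e-02 2.98e+00] F [-0.6 -0.8 -5. ] w 13.8 gf 39.91090754047036 | turn [ 0.      0.0001 -0.0001] trans [ 0.0763 -0.0007 -0.0009]
time_s: 16.4
tool_pos: [0.6461, -0.0527, 0.0386]
tool_rot: [180.0, 0.0, 3.0]
force: [0.3, -0.5, -5.4]
grip_width: 0.0136
grasp_force: 39.9
t 16.4 at [646.1 -52.7  38.6] [1.7999e+02 1.0000e-02 2.9700e+00] F [ 0.3 -0.5 -5.4] w 13.6 gf 39.910883232951164 | turn [ 0.      0.     -0.0002] trans [-0.0133 -0.0012 -0.0002]
```

```bash

python3 -m creep '{"translation":[[0.025,0,0],[0.025,0,0],[0,0,0]],"turn":[[0,0,0],[0,0,0],[0,0,0]],"grip":[0.1,0.1,0.1]}'
python3 -m creep '{"translation":[[0.025,0,0],[0.025,0,0],[0,0,0]],"turn":[[0,0,0],[0,0,0],[0,0,0]],"grip":[0.1,0.1,0.1]}'
python3 go.py 645 -52.7 38.6 3.0
```

```text
time_s: 16.77
tool_pos: [0.6484, -0.0525, 0.0381]
tool_rot: [-180.0, 0.2, 3.0]
force: [-4.8, 0.1, -1.3]
grip_width: 0.0142
grasp_force: 40.0
time_s: 17.15
tool_pos: [0.6487, -0.0526, 0.0374]
tool_rot: [180.0, 0.7, 2.9]
force: [-13.3, 0.4, 2.0]
grip_width: 0.0138
grasp_force: 40.0
t 17.15 at [648.7 -52.6  37.4] [179.99   0.68   2.93] F [-13.3   0.4   2. ] w 13.8 gf 39.9896692391485 | turn [ 0.      0.0038 -0.0004] trans [-0.0461 -0.0006 -0.0154]
```

```bash

python3 -m creep '{"translation":[[-0.04,0,0],[0,0,0.02],[0,0,0.015],[0,0,0]],"turn":[[0,0,0],[0,0,0],[0,0,0],[0,0,0]],"grip":[0.1,0.1,0.1,0.1]}'
python3 go.py 645 -52.7 36.6 3.0
python3 -m creep '{"translation":[[0,0,0],[0,0,0],[0,0,0],[0,0,0]],"turn":[[0,0,0],[0,0,0],[0,0,0],[0,0,0]],"grip":[0.45,0.45,0.45,0.45]}'
python3 go.py 645 -52.7 36.6 3.0
```

```text
time_s: 17.65
tool_pos: [0.6484, -0.0526, 0.0367]
tool_rot: [180.0, 0.3, 2.9]
force: [-11.8, -0.2, 6.8]
grip_width: 0.0137
grasp_force: 40.0
t 17.65 at [648.4 -52.6  36.7] [179.97   0.3    2.95] F [-11.8  -0.2   6.8] w 13.7 gf 39.99505262821913 | turn [ 0.0002  0.0017 -0.0003] trans [-0.0427 -0.0006  0.0015]
time_s: 18.15
tool_pos: [0.6513, -0.0525, 0.0361]
tool_rot: [180.0, -0.1, 3.0]
force: [-0.9, -0.3, 0.1]
grip_width: 0.0376
grasp_force: 0.0
t 18.15 at [651.3 -52.5  36.1] [ 1.7999e+02 -6.0000e-02  2.9700e+00] F [-0.9 -0.3  0.1] w 37.6 gf 0.0 | turn [ 0.     -0.0003 -0.0002] trans [-0.0788 -0.0014 -0.0066]
```

```bash

python3 -m creep '{"translation":[[0,0,-0.2],[0,0,-0.4],[0,0,-0.4],[-0.2,-0.3,-0.1],[-0.3,-0.5,0]],"turn":[[0,0,0],[0,0,0],[0,0,0],[0,0,0],[0,0,0]],"grip":[0.45,0.45,0.5,0.6,0.6]}'
python3 -m creep '{"translation":[[-0.3,-0.45,0],[0,0,0],[0,0,0]],"turn":[[0,0,0],[0,0,0],[0,0,0]],"grip":[0.6,0.6,0.6]}'
python3 go.py 574.7 63.2 42 3.0
python3 - <<'E'
from m import *
a=[]
c=cam('side'); a.append(cv2.resize(c['frame'][130:220,180:290,::-1],(385,315),interpolation=cv2.INTER_CUBIC))
c=cam('top'); a.append(cv2.resize(c['frame'][120:210,230:340,::-1],(385,315),interpolation=cv2.INTER_CUBIC))
cv2.imwrite('pics/s5.png',np.hstack(a))
E
```

```text
time_s: 18.77
tool_pos: [0.6089, 0.0084, 0.1263]
tool_rot: [180.0, -0.2, 2.8]
force: [0.5, 1.2, -0.2]
grip_width: 0.0508
grasp_force: 0.0
time_s: 19.15
tool_pos: [0.5825, 0.0435, 0.1249]
tool_rot: [179.9, -0.1, 3.0]
force: [0.1, -0.2, -0.2]
grip_width: 0.052
grasp_force: 0.0
t 19.15 at [582.5  43.5 124.9] [ 1.7994e+02 -1.1000e-01  2.9700e+00] F [ 0.1 -0.2 -0.2] w 52.0 gf 0.0 | turn [ 0.0004 -0.0006 -0.0002] trans [-0.084  -0.2511  1.0363]
```

View pics/s5.png

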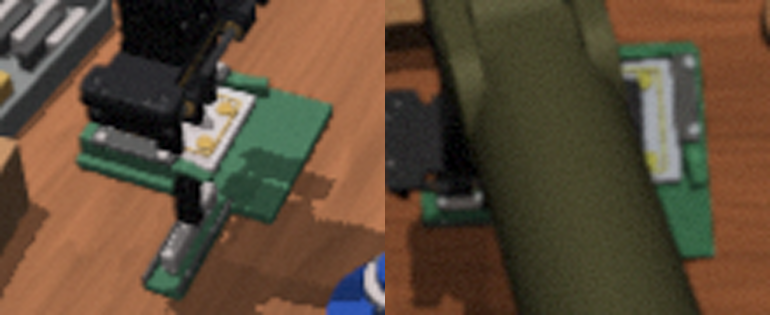

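The die lies flat in the holder under the lips (left crop about 215,125; right crop 650,120), and the open gate's grip is at (185,200). Next: grasp the gate and close it.

```bash

python3 -m creep '{"translation":[[-0.042,-0.125,0],[-0.042,-0.126,0.1],[0,0,0.35],[0,0,0.35],[0,0,0.23]],"turn":[[0,0,0],[0,0,0],[0,0,0],[0,0,0],[0,0,0]],"grip":[0.6,0.6,0.6,0.6,0.6]}'
python3 -m creep '{"translation":[[0,0,0],[0,0,0],[0,0,0],[0,0,0],[0,0,0]],"turn":[[0,0,0],[0,0,0],[0,0,0],[0,0,0],[0,0,0]],"grip":[0.1,0.1,0.1,0.1,0.1]}' 20
python3 -m creep '{"translation":[[0,0,0],[0,0,0]],"turn":[[0,0,0],[0,0,0]],"grip":[0.1,0.1]}' 20
python3 go.py 574.7 63.2 42 3.0
```

```text
time_s: 19.88
tool_pos: [0.5728, 0.0644, 0.0395]
tool_rot: [-180.0, 0.1, 3.0]
force: [0.2, 0.9, 0.8]
grip_width: 0.0526
grasp_force: 0.0
time_s: 20.5
tool_pos: [0.5744, 0.063, 0.042]
tool_rot: [179.9, -0.0, 2.9]
force: [-0.1, -1.6, 2.2]
grip_width: 0.0139
grasp_force: 20.0
time_s: 20.75
tool_pos: [0.5744, 0.0632, 0.042]
tool_rot: [180.0, -0.0, 2.9]
force: [-0.6, -2.9, 4.8]
grip_width: 0.0138
grasp_force: 20.0
t 20.75 at [574.4  63.2  42. ] [ 1.7995e+02 -4.0000e-02  2.9400e+00] F [-0.6 -2.9  4.8] w 13.8 gf 19.9991350423079 | turn [ 0.0003 -0.0002 -0.0003] trans [ 0.0041 -0.0001 -0.0005]
```

```bash

python3 -m creep '{"translation":[[0,0.2,0],[0,0.28,0],[0,0.3,0],[0,0.3,0],[0,0.2,0]],"turn":[[0,0,0],[0,0,0],[0,0,0],[0,0,0],[0,0,0]],"grip":[0.1,0.1,0.1,0.1,0.1]}'
python3 -m creep '{"translation":[[0,0.06,0],[0,0.04,0],[0,0,0]],"turn":[[0,0,0],[0,0,0],[0,0,0]],"grip":[0.1,0.1,0.1]}'
python3 -m creep '{"translation":[[0,0.03,0],[0,0.03,0],[0,0,0]],"turn":[[0,0,0],[0,0,0],[0,0,0]],"grip":[0.1,0.1,0.1]}'
python3 go.py 580 -53 42 3.0
```

```text
time_s: 21.38
tool_pos: [0.5796, -0.0396, 0.0419]
tool_rot: [-180.0, -0.0, 2.9]
force: [0.4, 2.4, 5.6]
grip_width: 0.0141
grasp_force: 20.0
time_s: 21.75
tool_pos: [0.58, -0.0473, 0.042]
tool_rot: [-180.0, -0.0, 2.9]
force: [0.6, 0.3, 5.4]
grip_width: 0.0136
grasp_force: 20.0
time_s: 22.12
tool_pos: [0.5803, -0.0516, 0.042]
tool_rot: [-180.0, -0.0, 3.0]
force: [-0.8, 1.2, 6.4]
grip_width: 0.0141
grasp_force: 20.0
t 22.12 at [580.3 -51.6  42. ] [-1.7998e+02 -5.0000e-02  2.9600e+00] F [-0.8  1.2  6.4] w 14.1 gf 20.000594803132117 | turn [-0.0001 -0.0003 -0.0002] trans [-0.0042  0.0173 -0.0003]
```

```bash

python3 -m creep '{"translation":[[0,0.03,0],[0,0.03,0],[0,0,0]],"turn":[[0,0,0],[0,0,0],[0,0,0]],"grip":[0.1,0.1,0.1]}'
python3 -m creep '{"translation":[[0,0.03,0],[0,0.03,0],[0,0,0]],"turn":[[0,0,0],[0,0,0],[0,0,0]],"grip":[0.1,0.1,0.1]}'
python3 go.py 580 -53 42 3.0
```

```text
time_s: 22.5
tool_pos: [0.5805, -0.0564, 0.042]
tool_rot: [-180.0, -0.0, 3.0]
force: [-1.8, 1.5, 6.3]
grip_width: 0.0138
grasp_force: 20.0
time_s: 22.88
tool_pos: [0.5805, -0.0568, 0.042]
tool_rot: [-179.7, -0.0, 3.1]
force: [-1.8, 8.6, 6.2]
grip_width: 0.0139
grasp_force: 20.0
t 22.88 at [580.5 -56.8  42. ] [-1.7971e+02 -3.0000e-02  3.1000e+00] F [-1.8  8.6  6.2] w 13.9 gf 20.03198604037607 | turn [-0.0016 -0.0002  0.0006] trans [-0.0037 -0.0473 -0.0006]
```

```bash

python3 -m creep '{"translation":[[0,-0.06,0],[0,0,0],[0,0,0],[0,0,0],[0,0,-0.3]],"turn":[[0,0,0],[0,0,0],[0,0,0],[0,0,0],[0,0,0]],"grip":[0.1,0.5,0.5,0.5,0.5]}'
python3 -m creep '{"translation":[[0,0,-0.5],[0,0,-0.5],[0,0,0]],"turn":[[0,0,0],[0,0,0],[0,0,0]],"grip":[0.7,0.7,0.7]}'
python3 - <<'E'
from m import *
from scipy.optimize import least_squares
def circ(P):
    return least_squares(lambda q:np.hypot(P[:,0]-q[0],P[:,1]-q[1])-q[2],[*P.mean(0),30],loss='soft_l1').x
for n,roi in(('top',(215,275,295,350)),('side',(290,380,370,465))):
    c=cam(n); f=c['frame'].astype(int); r,g,b=f[...,0],f[...,1],f[...,2]; sat=f.max(-1)-f.min(-1)
    x0,y0,x1,y1=[int(a/1.5) for a in roi]; z=np.zeros(r.shape,bool); z[y0:y1,x0:x1]=1
    green=z&(g>r*1.25)&(g>b*1.05)
    gf=np.array([ray(c,*p,.012)[:2]*1000 for p in cv2.convexHull(np.argwhere(green)[:,::-1].astype(np.int32))[:,0]]); print(n,'flange',circ(gf).round(1))
    wh=(z&(f.min(-1)>95)).astype(np.uint8); nn,lab,s,ce=cv2.connectedComponentsWithStats(wh)
    for i in range(1,nn):
        if s[i,4]<5: continue
        print('  comp',s[i][4],'z75',(ray(c,*ce[i],.075)[:2]*1000).round(1),'z22',(ray(c,*ce[i],.022)[:2]*1000).round(1),'z57',(ray(c,*ce[i],.057)[:2]*1000).round(1))
        if s[i,4]>80:
            h=cv2.findContours((lab==i).astype(np.uint8),0,1)[0][0][:,0]; Q=np.array([ray(c,*p,.057)[:2]*1000 for p in h]); q=circ(Q)
            rr=np.hypot(*(Q-q[:2]).T); q=circ(Q[rr<q[2]+3]); d=Q-q[:2]; rr=np.hypot(*d.T); L=d[rr>q[2]+5]
            print('  ring',q.round(1),'lug dir',np.rad2deg(np.arctan2(*L.mean(0)[::-1])).round(1),len(L),rr.max())
E
python3 go.py 480.2 337.0 130 120.5
```

```text
time_s: 23.5
tool_pos: [0.5781, -0.0563, 0.0635]
tool_rot: [-179.9, 0.3, 3.0]
force: [-0.3, 0.1, 0.7]
grip_width: 0.0415
grasp_force: 0.0
time_s: 23.88
tool_pos: [0.5826, -0.0562, 0.149]
tool_rot: [179.9, -0.4, 3.0]
force: [-0.0, -0.0, -0.7]
grip_width: 0.0593
grasp_force: 0.0
top flange [480.3 335.1  57.9]
  comp 205 z75 [480.6 328.4] z22 [487.5 341.2] z57 [483.  332.8]
  ring [481.3 335.9  30.3] lug dir -58.9 7 44.35893452778164
  comp 44 z75 [481.3 336.3] z22 [488.3 349.5] z57 [483.7 340.8]
  comp 18 z75 [468.5 277.8] z22 [474.9 288.3] z57 [470.7 281.3]
side flange [479.9 338.2  59.1]
  comp 355 z75 [475.4 342. ] z22 [494.8 316.1] z57 [482.  333.2]
  ring [481.6 336.5  30.7] lug dir -86.6 17 46.06392113054714
  comp 5 z75 [471.4 349.4] z22 [490.6 323.9] z57 [477.9 340.8]
t 23.98 at [580.  -56.3 145.3] [179.98  -0.     2.96] F [ 0.1 -0.1 -0.5] w 60.4 gf 0.0 | turn [ 1.00e-04  1.00e-04 -6.53e-01] trans [4.8697 1.4204 0.1909]
```

```bash

python3 -m creep '{"translation":[[0,0,0],[0,0,0],[0,0,0],[0,0,0],[0,0,0]],"turn":[[0,0,-0.03],[0,0,-0.055],[0,0,-0.055],[0,0,-0.055],[0,0,-0.055]],"grip":[1,1,1,1,1]}'
python3 -m creep '{"translation":[[0,0,0],[0,0,0],[0,0,0],[0,0,0],[0,0,0]],"turn":[[0,0,-0.055],[0,0,-0.055],[0,0,-0.055],[0,0,-0.055],[0,0,-0.055]],"grip":[1,1,1,1,1]}'
python3 -m creep '{"translation":[[0,0,0],[0,0,0],[0,0,0],[0,0,0]],"turn":[[0,0,-0.055],[0,0,-0.05],[0,0,-0.023],[0,0,0]],"grip":[1,1,1,1]}'
python3 go.py 481.3 336.2 130 120.5
```

```text
time_s: 24.6
tool_pos: [0.5789, -0.0561, 0.1434]
tool_rot: [-179.8, 0.1, 48.3]
force: [-0.1, 0.1, -0.6]
grip_width: 0.086
grasp_force: 0.0
time_s: 25.22
tool_pos: [0.5789, -0.0561, 0.1434]
tool_rot: [-179.8, -0.1, 97.8]
force: [0.3, 0.6, 0.2]
grip_width: 0.087
grasp_force: 0.0
time_s: 25.72
tool_pos: [0.5791, -0.0561, 0.1437]
tool_rot: [-179.9, -0.1, 120.5]
force: [-0.6, -0.5, 0.2]
grip_width: 0.0871
grasp_force: 0.0
t 25.73 at [579.1 -56.1 143.7] [-1.7989e+02 -1.2000e-01  1.2046e+02] F [-0.6 -0.5  0.2] w 87.1 gf 0.0 | turn [-0.0006 -0.0007 -0.0002] trans [4.8459 1.4356 0.1716]
```

```bash

python3 -m creep '{"translation":[[0.25,0.074,0],[0.45,0.133,0],[0.5,0.148,0],[0.5,0.148,0],[0.5,0.148,0]],"turn":[[0,0,0],[0,0,0],[0,0,0],[0,0,0],[0,0,0]],"grip":[1,1,1,1,1]}'
python3 -m creep '{"translation":[[0.5,0.148,0],[0.5,0.148,0],[0.5,0.148,0],[0.5,0.148,0],[0.4,0.119,0]],"turn":[[0,0,0],[0,0,0],[0,0,0],[0,0,0],[0,0,0]],"grip":[1,1,1,1,1]}'
python3 -m creep '{"translation":[[0.2,0.06,0],[0,0,0],[0,0,0]],"turn":[[0,0,0],[0,0,0],[0,0,0]],"grip":[1,1,1]}'
python3 go.py 481.3 336.2 34 120.5
```

```text
time_s: 26.35
tool_pos: [0.5341, 0.1249, 0.1452]
tool_rot: [-180.0, -0.0, 120.5]
force: [0.2, 0.3, 0.8]
grip_width: 0.087
grasp_force: 0.0
time_s: 26.98
tool_pos: [0.4847, 0.3195, 0.1453]
tool_rot: [-180.0, -0.0, 120.6]
force: [0.3, -0.3, 0.1]
grip_width: 0.0866
grasp_force: 0.0
time_s: 27.35
tool_pos: [0.4838, 0.331, 0.1451]
tool_rot: [-180.0, 0.1, 120.4]
force: [0.2, -0.8, -0.9]
grip_width: 0.0872
grasp_force: 0.0
t 27.35 at [483.8 331.  145.1] [-1.7996e+02  8.0000e-02  1.2041e+02] F [ 0.2 -0.8 -0.9] w 87.2 gf 0.0 | turn [-0.0002  0.0004 -0.0005] trans [0.0724 0.0062 1.3886]
```

```bash

python3 -m creep '{"translation":[[0.072,0.006,0.1],[0,0,0.2],[0,0,0],[0,0,0]],"turn":[[0,0,0],[0,0,0],[0,0,0],[0,0,0]],"grip":[1,1,1,1]}'
python3 go.py 481.3 336.2 34 120.5
python3 -m creep '{"translation":[[0,0,0.25],[0,0,0.3],[0,0,0.25],[0,0,0.2],[0,0,0.085]],"turn":[[0,0,0],[0,0,0],[0,0,0],[0,0,0],[0,0,0]],"grip":[1,1,1,1,1]}'
python3 -m creep '{"translation":[[0,0,0],[0,0,0]],"turn":[[0,0,0],[0,0,0]],"grip":[0.6,0.6]}' 12
python3 go.py 481.3 336.2 34 120.5
```

```text
time_s: 27.85
tool_pos: [0.4807, 0.3375, 0.1211]
tool_rot: [-180.0, -0.0, 120.5]
force: [-0.3, 0.1, -1.0]
grip_width: 0.0871
grasp_force: 0.0
t 27.85 at [480.7 337.5 121.1] [-179.97   -0.    120.49] F [-0.3  0.1 -1. ] w 87.1 gf 0.0 | turn [-0.0002 -0.     -0.    ] trans [-0.0174 -0.0018  1.0887]
time_s: 28.48
tool_pos: [0.4802, 0.3375, 0.0332]
tool_rot: [-179.9, -0.0, 120.5]
force: [-0.2, 0.4, -0.1]
grip_width: 0.0871
grasp_force: 0.0
time_s: 28.72
tool_pos: [0.4812, 0.3382, 0.0353]
tool_rot: [179.9, 0.0, 120.5]
force: [0.2, -1.2, -0.4]
grip_width: 0.0741
grasp_force: 0.0
t 28.73 at [481.2 338.2  35.3] [179.92   0.   120.51] F [ 0.2 -1.2 -0.4] w 74.1 gf 0.0 | turn [0.0004 0.     0.0001] trans [-0.0224 -0.0113  0.0163]
```

Now correct the centring slightly and close on the rim.

```bash

python3 -m creep '{"translation":[[-0.015,-0.005,0],[0,0,0],[0,0,0],[0,0,0]],"turn":[[0,0,0],[0,0,0],[0,0,0],[0,0,0]],"grip":[0.66,0.66,0.66,0.66]}' 12
python3 go.py 481.3 336.2 34 120.5
```

```text
time_s: 29.22
tool_pos: [0.4808, 0.3362, 0.0351]
tool_rot: [-180.0, 0.0, 120.5]
force: [-2.4, -2.8, 6.0]
grip_width: 0.0612
grasp_force: 12.0
t 29.23 at [480.8 336.2  35.1] [-1.7997e+02  4.0000e-02  1.2051e+02] F [-2.4 -2.8  6. ] w 61.2 gf 11.998392124660313 | turn [-0.0002  0.0002  0.    ] trans [-0.0034  0.005   0.0133]
```

```bash

python3 -m creep '{"translation":[[0,0,0],[0,0,0],[0,0,0],[0,0,0],[0,0,0]],"turn":[[0,0,0],[0,0,0.02],[0,0,0.03],[0,0,0.03],[0,0,0.03]],"grip":[0.6,0.6,0.6,0.6,0.6]}' 20
python3 -m creep '{"translation":[[0,0,0],[0,0,0],[0,0,0],[0,0,0],[0,0,0]],"turn":[[0,0,0.03],[0,0,0.03],[0,0,0.03],[0,0,0.011],[0,0,0]],"grip":[0.6,0.6,0.6,0.6,0.6]}' 20
python3 go.py 481.3 336.2 34 82.5
python3 - <<'E'
from m import *
c=cam('side'); cv2.imwrite('pics/s6a.png',c['frame'][...,::-1]); d=cam('top'); cv2.imwrite('pics/s6b.png',d['frame'][...,::-1])
E
```

```text
time_s: 29.85
tool_pos: [0.4814, 0.3365, 0.0351]
tool_rot: [179.9, 0.0, 100.5]
force: [-0.5, -1.8, 3.4]
grip_width: 0.0616
grasp_force: 20.0
time_s: 30.48
tool_pos: [0.482, 0.3365, 0.0351]
tool_rot: [179.9, -0.0, 82.6]
force: [1.6, -1.2, 3.6]
grip_width: 0.0616
grasp_force: 20.0
t 30.48 at [482.  336.5  35.1] [ 1.799e+02 -3.000e-02  8.255e+01] F [ 1.6 -1.2  3.6] w 61.6 gf 20.002212328836322 | turn [ 0.0005 -0.0002  0.0003] trans [-0.0049 -0.0081  0.0134]
```

```bash

python3 -m creep '{"translation":[[0,0,0],[0,0,0],[0,0,0],[0,0,0],[0,0,0]],"turn":[[0,0,0],[0,0,0],[0,0,0],[0,0,0],[0,0,0]],"grip":[1,1,1,1,1]}'
python3 -m creep '{"translation":[[0,0,-0.15],[0,0,-0.3],[0,0,-0.4],[0,0,-0.4],[0,0,-0.2]],"turn":[[0,0,0],[0,0,0],[0,0,0],[0,0,0],[0,0,0]],"grip":[1,1,1,1,1]}'
python3 go.py 580 100 150 82.5
python3 -m creep '{"translation":[[-0.3,0.1,0],[-0.5,0.2,0],[-0.6,0.2,0],[-0.6,0.2,0],[-0.5,0.1,0]],"turn":[[0,0,0],[0,0,0],[0,0,0],[0,0,0],[0,0,0]],"grip":[1,1,1,1,1]}'
python3 -m creep '{"translation":[[-0.3,0,0],[0,0,0],[0,0,0]],"turn":[[0,0,0],[0,0,0],[0,0,0]],"grip":[1,1,1]}'
python3 - <<'E'
from m import *
c=cam('top'); f=c['frame'].astype(int)
z=np.zeros(f.shape[:2],bool); z[183:233,143:200]=1
wh=(z&(f.min(-1)>95)).astype(np.uint8); nn,lab,s,ce=cv2.connectedComponentsWithStats(wh); O=np.array([481.3,336.2])
for i in range(1,nn):
    if s[i,4]<4: continue
    h=cv2.findContours((lab==i).astype(np.uint8),0,1)[0][0][:,0]
    for zz in(.022,.057):
        d=np.array([ray(c,*p,zz)[:2]*1000-O for p in h]); r=np.hypot(*d.T); L=d[r>36]
        print(s[i],zz,r.max().round(1),len(L), np.rad2deg(np.arctan2(*L.mean(0)[::-1])).round(1) if len(L) else '')
a=cv2.resize(c['frame'][175:240,140:205,::-1],(390,390),interpolation=cv2.INTER_CUBIC)
c=cam('side'); b=cv2.resize(c['frame'][250:315,185:250,::-1],(390,390),interpolation=cv2.INTER_CUBIC)
cv2.imwrite('pics/s7.png',np.hstack([a,b]))
E
```

```text
time_s: 31.2
tool_pos: [0.4808, 0.3365, 0.0345]
tool_rot: [-180.0, 0.0, 82.5]
force: [0.5, -1.1, 0.7]
grip_width: 0.0865
grasp_force: 0.0
time_s: 31.82
tool_pos: [0.4817, 0.3373, 0.1532]
tool_rot: [179.8, -0.1, 82.5]
force: [-0.0, -0.5, 0.2]
grip_width: 0.0869
grasp_force: 0.0
t 31.82 at [481.7 337.3 153.2] [ 1.7984e+02 -1.1000e-01  8.2540e+01] F [-0.  -0.5  0.2] w 86.9 gf 0.0 | turn [ 0.0009 -0.0006  0.0002] trans [-2.7809  1.6054  0.0404]
time_s: 32.45
tool_pos: [0.5186, 0.1273, 0.1504]
tool_rot: [-180.0, 0.0, 82.4]
force: [0.9, 0.1, 0.0]
grip_width: 0.087
grasp_force: 0.0
time_s: 32.83
tool_pos: [0.5152, 0.1074, 0.1507]
tool_rot: [180.0, -0.0, 82.6]
force: [0.8, -1.2, 0.5]
grip_width: 0.087
grasp_force: 0.0
[157 196  32  21 204] 0.022 56.6 36 4.7
[157 196  32  21 204] 0.057 63.9 20 -98.9
[162 202   8   7  44] 0.022 25.8 0 
[162 202   8   7  44] 0.057 15.7 0
```

View pics/s7.png

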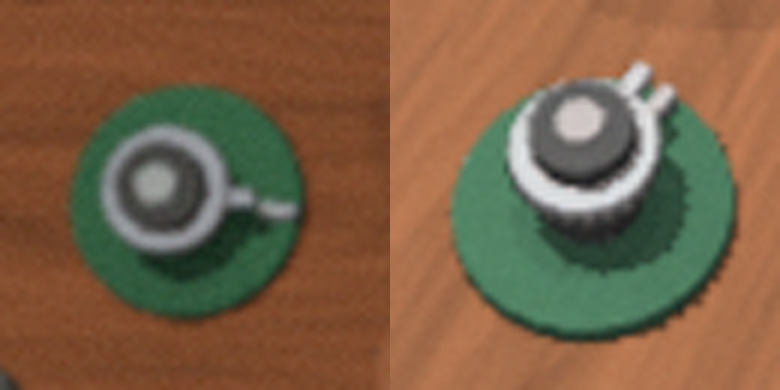

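Pointer tip is at about (252,197) and index end at (296,209) in the left crop; in the right crop they are at (640,70) and (668,95). They look nearly parallel, so I'll compute the angles.

```bash
python3 - <<'E'
from m import *
O=np.array([481.2,336.4])
an=lambda q:(np.rad2deg(np.arctan2(q[1],q[0])).round(1),np.hypot(*q).round(1))
for n,lug,ix,cr in(('top',(252,197),(296,209),(140,175)),('side',(250,70),(278,95),(185,250))):
    c=cam(n)
    for p,z in((lug,.057),(ix,.022)):
        print(n,z,an(ray(c,cr[0]+p[0]/6-.5,cr[1]+p[1]/6-.5,z)[:2]*1000-O))
    # subpixel line directions: axis line of lug and index = weighted pixels by brightness in annuli
    f=c['frame'].astype(float); v,u=np.mgrid[:384,:512]
    for z,r0,r1 in((.057,35,45),(.022,46,58)):
        best=[]
        o=-c['R'].T@c['t']; d=np.stack([(u-c['K'][0,2])/c['K'][0,0],(v-c['K'][1,2])/c['K'][1,1],np.ones(u.shape)],-1)@c['R']
        w=(o+d*((z-o[2])/d[...,2])[...,None])[...,:2]*1000-O; r=np.hypot(w[...,0],w[...,1]); a=np.rad2deg(np.arctan2(w[...,1],w[...,0]))
        m=(r>r0)&(r<r1)&(a<-75)&(a>-125); wt=np.clip(f.min(-1)-80,0,None)*m
        print('   z',z,'dir',(wt*a).sum()/wt.sum(),(wt>0).sum(), a[wt>0].min().round(1),a[wt>0].max().round(1))
E
python3 go.py 481 336 34 82.5
```

```text
top 0.057 (np.float64(-95.4), np.float64(43.7))
top 0.022 (np.float64(-95.6), np.float64(59.0))
   z 0.057 dir -96.0592316797062 12 -104.1 -90.3
   z 0.022 dir -97.12113863634497 12 -102.2 -92.0
side 0.057 (np.float64(-95.1), np.float64(41.7))
side 0.022 (np.float64(-98.3), np.float64(54.6))
   z 0.057 dir -105.23603535845051 30 -123.6 -89.2
   z 0.022 dir -88.11961581359301 50 -124.5 -75.1
t 33.02 at [515.2 107.6 150.6] [-1.7999e+02 -3.0000e-02  8.2660e+01] F [-0.   0.6 -0.1] w 87.1 gf 0.0 | turn [-0.     -0.0002  0.0009] trans [ 2.7751 -0.7962  1.4576]
```

Pointer and index agree within about 1–3°, and the tolerance is 6.3°. One last numeric check of the die and gate before handing in.

```bash
python3 - <<'E'
from m import *
a=np.deg2rad(3.0); Rm=np.array([[np.cos(a),-np.sin(a)],[np.sin(a),np.cos(a)]]); o=np.array([646.5,-53.0])
c=cam('top'); f=c['frame'].astype(int); v,u=np.mgrid[:384,:512]
wh=f.min(-1)>75
for z,nm,bx in((.022,'die plate',(-60,60,-46,46)),(.034,'gate bar',(-80,-52,-70,70))):
    p=np.argwhere(wh[130:190,265:330])+[130,265]
    L=(np.array([ray(c,b,t,z)[:2]*1000 for t,b in p])-o)@Rm
    k=(L[:,0]>bx[0])&(L[:,0]<bx[1])&(L[:,1]>bx[2])&(L[:,1]<bx[3]); L=L[k]; print(nm,len(L),L.min(0).round(1),L.max(0).round(1))
dk=blob(f.max(-1)<35,(425,190,470,250)); L=(rect(c,dk,.072)[0]-o)@Rm; print('fin',len(L),L.min(0).round(1),L.max(0).round(1))
E
```

```text
die plate 929 [-59.9 -46. ] [55.  45.9]
gate bar 174 [-72.3 -44.6] [-52.1  52.4]
fin 67 [-32.7  -0.7] [19.  11.2]
```

```bash
python3 -c "
from cell import env
print(env.sign_off())"
```

```text
the job is handed in; nothing more can be done
None
```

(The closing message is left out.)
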